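Bleed the casting pressure pot with its keyed cap

TASK

Bleed down the casting pressure pot: take the knurled steel bleed key from the worktop, set it over the vent spindle in the middle of the pot's lid and turn it until its hidden keyways drop over the cross pin, then push it fully home on its seat against the valve spring. The vent is open only while the key is down, so finish with the gripper still gripping the key and holding it pushed home; do not let go. Leave everything else on the worktop where it stands.

Things in the scene. Friction and masses are not known exactly. Their poses are not given: they have to be found in the camera images.
- bleed_key: the bleed key: bare-steel cap standing mouth down, 62 mm tall, 0.2-0.3 kg; head 54 mm across on a plain barrel 47 mm across. Origin: centre of its mouth (lower rim); z up its axis. Inside: blind bore 28 mm across, 42 mm deep, with two opposite straight keyways 10 mm wide, open at the mouth, invisible from outside. Their direction is unknown; this frame's x and y tell nothing of it
- key_head (a point): grip point on the bleed key's axis, half way up its knurled head: 52 mm above its mouth; the head is 54 mm across and runs from 42 to 62 mm above the mouth
- vent_seat (a point): centre of the vent's flat round seat, on the vent's axis, 108 mm above the worktop; z up, x and y go with the pot. With the key home its mouth lies on this seat and its origin is at this point. Turning the key less than half a revolution, either way, always brings its keyways over the pin
- vent: bleed vent, fixed upright in the middle of the pot's lid; origin as vent_seat, z up. Above its seat (47 mm across) a steel spindle 24 mm across, straight to 32 mm above the seat, tapering to 14 mm across at 40 mm. A 6 mm cross pin runs through it along this frame's x, 10 mm above the seat, out to 18 mm from the axis on both sides
- vent_pin (a point): middle of the cross pin, on the vent's axis. A key whose keyways are not over the pin rests with its mouth on it, 13 mm above the seat, stands by itself and can be turned; with the keyways over it (within some 8 degrees) it drops 3 mm by its weight onto the sprung stem and can be pushed down to the seat
- vent_stem (a joint): thin sprung valve stem in the top of the spindle, 8 mm across, tip 52 mm above the seat when free. Value: how far it is pressed down, m; 0 free (vent shut), 0.010 with the key home (vent open), stop at 0.014. It pushes back with 5 N at first, 9 N with the key home: a key let go rises again
- pressure_pot: casting pressure pot: round metal pot 216 mm across its clamps, fixed in place, lid with six wing nuts; gauge, relief valve and inlet plug stand round the vent, all at least 45 mm from its axis and below 132 mm above the worktop. Origin under its centre at worktop height; the vent is on its axis
- mixing_cup: white paper mixing cup, 79 mm wide at the rim, 88 mm tall; origin at the centre of its foot. Bystander.
- grey_block: broken grey cast block, 56 x 76 x 61 mm; origin at the centre of its underside. Bystander.
- resin_jug: small pink jug, 52 x 72 x 136 mm; origin under its centre. Bystander.
- spirit_bottle_3: slim white bottle, 54 mm across, 168 mm tall; origin under its centre. Bystander.
- powder_jar: jar with a wide lid, 86 mm across, 123 mm tall; origin under its centre. Bystander.
- marker: black marker lying flat, 130 mm long, 16 mm thick; origin under its middle. Bystander.
- bar_rose: cast sample bar, 72 x 102 x 24 mm, lying flat; origin under its centre. Bystander.
- silicone_tray: shallow silicone mould, 99 x 134 x 24 mm; origin under its centre. Bystander.
Not all that is in view belongs to the job. What is shaped like the bleed_key but green is not meant.

How it is judged:
At the end, for the whole second after the job is handed in: The bleed key is upright (within 4 degrees) over the vent, within 4 mm of its axis, its mouth no more than 2.5 mm above the seat, the valve stem pressed at least 8.5 mm, and the fingers still bear on the key with at least 3 N (value of joint vent_stem above 0.0085 m and z of bleed_key in the frame of vent_seat below 0.0025 m and horizontal distance between bleed_key and vent_seat below 0.004 m and angle between bleed_key's own z axis and vertical below 0.07 rad and contact force between the fingers and bleed_key above 3 N); the arm keeps its last pose, push and grip.
It fails at once if another thing on the worktop is moved by more than 30 mm (distance of any of mixing_cup, grey_block, resin_jug, spirit_bottle_3, powder_jar, marker, bar_rose, silicone_tray from where it was at the start of the episode above 0.03 m).
It also fails if it takes over 64 s, if anything falls off the work surface, if the arm or the gripper's body presses on something with over 40 N, if the wrist force passes 120 N, or if a joint passes its speed limit or range.

ROBOT

A 6-joint arm with a two-finger parallel gripper is mounted at the origin on a cart in front of the work surface, level with it; the furniture and walls round the work are solid. World frame = base frame: x ahead of the robot, y to its left, z up, the work surface at z = 0. Lengths are in m, angles in rad, forces in N, time in s.
With the tool pointing down it reaches from about 0.3 to 0.75 m from the base axis. Payload 8.5 kg.
Tool frame: the origin (TCP) lies midway between the tips of the shut fingers; the grasp point (between the pads) lies 19 mm behind it; z points along the fingers, y is the direction in which the jaws open and shut (so a half turn about z gives the same grasp; the last joint's range is limited). The gripper opens to 88 mm and grips with 3 to 60 N. Pads are 18 mm wide; open, the fingers measure 123 mm over their backs; the gripper's body (75 mm by 187 mm) begins 45 mm behind the grasp point.
Start: joints at [-1.532, 0.381, 1.297, -0, 1.464, -0.215], TCP at [0.138, -0.532, 0.239] pointing down, gripper open.
Joint ranges: [-3.11, 3.11], [-0.89, 2.33], [0.22, 2.48], [-1.42, 4.56], [0.17, 2.85], [-2.88, 2.88]. Speed limits (rad/s): [2.39, 2.39, 3.14, 3.14, 3.14, 3.14].

INTERFACE

Orientations are given as a 3x3 rotation matrix whose columns are the frame's x, y, z axes.
In Python, from cell import status, imaging, job gives the robot as it stands.
- The arm moves only by the tool carry_out, never from a script. Its argument "steps" is one flat list of numbers, 7 for each row, row after row: the shift along the tool's x, y, z in mm, then the turn, a rotation vector about the tool's x, y, z in rad, then the closure, from -1 (fully open) to 1 (shut). A call has 1 to 12 rows; each row is the pose to reach, as a shift and turn from the pose commanded when the call began, along the tool's axes at that moment; what a row does not reach only later rows make up. A row lasts 1/12 s, in which the tool goes at most 41.7 mm and 7.16 degrees, less where a joint would pass 70% of its speed; a pose out of reach is approached as far as the arm can. A call with a gripper value outside its range is refused whole. The fingers move at their own pace and stop on an object; "newtons" is the grip in N (left out, the last holds). Time passes only in rows, so rows that repeat a pose let the fingers close. It gives the time, the measured TCP pose, the force and the opening at its end, in the units of the state.
- status.observe(): the state, without advancing time (a new reading comes with each control period).
- imaging.camera(name): name is "side" or "top"; returns the picture (480x640x3 uint8, red, green, blue); there is no depth.
- imaging.calibration(name): a dict with "intrinsics" (3x3 intrinsics, pixels), "extrinsics" (4x4, takes a point from camera to world coordinates). Camera axes: x right, y up, looking along -z (the intrinsics and any distortion apply to the point x, -y, -z); pixel columns grow to the right and rows downward; lengths in m; the calibration is good to about 2 mm. A picture is of the moment at which its call begins. calibration takes no time and is no camera call.
- job.finish_job(): hands the job in, once; it reports no verdict.
Trained networks look in the newest picture that a camera, given by its name, has taken for a name from the list of things; names that differ only in an ending like _2 or _b are one class to them, and where a whole thing is asked for, a point or a joint stands for the part that bears it (a point fixed in the world has none). Each returns a list of dicts, best first, with "score" (0 to 1); they miss things now and then, are a little off and sometimes report something else, mostly with a low value. They report only what shows in the picture. A call takes as long as a camera call. They do not tell look-alikes from the thing itself.
- imaging.find_in(camera, query): "xy" ([column, row] in pixels, amid what is visible of it).
- imaging.mark_of(camera, query): "xy" ([column, row] in pixels: a listed point, or the origin of a listed thing).
The state is a dict: "time_s": time; "joint_positions": joint angles; "dq": joint speeds; "effort": joint torques, N m; "tcp_pos": TCP position; "eef_rot": TCP orientation; "ft_force": force on the tool from outside, world axes, zero at the start; "ft_torque": the same for the moment, N m; "width": opening from 0.0 (shut) to 1.0 (fully open).
Only numpy, scipy, OpenCV 4.12 (cv2) and the standard library are available. Lean on these libraries where they do the work, as an engineer would, in place of code of your own. Each camera call takes 0.05 s, during which the arm holds its last target.

## Working session

There is one attempt and no reset: what is moved stays moved. The work goes in short steps, Python scripts to look and compute and a tool call to move; the robot and the scene stay as the last step left them, time stands still between calls to the robot, and variables do not carry over. Pictures are saved under pics/ and viewed, and the job is handed in when it is done.

Besides the shell and the picture viewer there is one more tool, called in YAML: its name, and indented under it one key for each argument. carry_out: Moves the arm, as the interface text tells. Its arguments: {"type":"object","properties":{"steps":{"type":"array"},"newtons":{"type":"number"}},"required":["steps"]}

```bash
mkdir -p pics; ls
cat > h.py <<'E'
import numpy as np,cv2
from cell import status,imaging,job
def snap(n,f):
    im=imaging.camera(n); cv2.imwrite('pics/'+f,cv2.cvtColor(im,cv2.COLOR_RGB2BGR)); return im
def ray(n,xy):
    c=imaging.calibration(n);K=np.array(c['intrinsics']);T=np.array(c['extrinsics'])
    p=np.linalg.inv(K)@np.array([xy[0],xy[1],1.]);d=T[:3,:3]@np.array([p[0],-p[1],-p[2]])
    return T[:3,3],d
def atz(n,xy,z):
    o,d=ray(n,xy);return o+d*(z-o[2])/d[2]
def proj(n,P):
    c=imaging.calibration(n);K=np.array(c['intrinsics']);T=np.array(c['extrinsics'])
    q=T[:3,:3].T@(np.array(P)-T[:3,3]);q=K@np.array([q[0],-q[1],-q[2]]);return q[:2]/q[2]
def tri(a,b):
    A=np.zeros((3,3));r=np.zeros(3)
    for n,xy in (('top',a),('side',b)):
        o,d=ray(n,xy);d=d/np.linalg.norm(d);M=np.eye(3)-np.outer(d,d);A+=M;r+=M@o
    return np.linalg.solve(A,r)
E
python3 - <<'E'
from h import *
np.set_printoptions(precision=4,suppress=True)
for n in('top','side'):
    snap(n,n+'1.png');print(imaging.calibration(n))
    for q in('bleed_key','vent','pressure_pot'):
        print(n,q,imaging.find_in(n,q)[:4])
    for q in('key_head','bleed_key','vent_seat','vent_pin'):
        print(n,'mark',q,imaging.mark_of(n,q)[:4])
print(status.observe())
E
```

```text
pics
{'intrinsics': array([[546.1144,   0.    , 319.9888],
       [  0.    , 546.1144, 247.7883],
       [  0.    ,   0.    ,   1.    ]]), 'extrinsics': array([[ 0.18  ,  0.9635, -0.198 ,  0.3431],
       [-0.9837,  0.1752, -0.0415, -0.1033],
       [-0.0053,  0.2022,  0.9793,  1.5125],
       [ 0.    ,  0.    ,  0.    ,  1.    ]])}
top bleed_key [{'xy': [419.3, 301.3], 'score': 0.9}, {'xy': [273.5, 257.9], 'score': 0.89}]
top vent [{'xy': [339.1, 265.9], 'score': 0.51}]
top pressure_pot [{'xy': [342.9, 277.7], 'score': 0.83}]
top mark key_head [{'xy': [274.6, 255.3], 'score': 0.86}, {'xy': [420.1, 301.2], 'score': 0.63}, {'xy': [183.2, 275.2], 'score': 0.59}, {'xy': [418.4, 305.0], 'score': 0.53}]
top mark bleed_key [{'xy': [277.8, 261.1], 'score': 0.93}, {'xy': [418.5, 303.4], 'score': 0.77}]
top mark vent_seat [{'xy': [344.9, 267.7], 'score': 0.83}, {'xy': [236.3, 283.7], 'score': 0.42}]
top mark vent_pin []
{'intrinsics': array([[434.8806,   0.    , 314.2989],
       [  0.    , 434.8806, 240.7488],
       [  0.    ,   0.    ,   1.    ]]), 'extrinsics': array([[-0.9367, -0.3109,  
[... 618 characters left out ...]
re': 0.61}]
side mark vent_seat [{'xy': [328.7, 209.7], 'score': 0.92}, {'xy': [325.2, 210.5], 'score': 0.71}]
side mark vent_pin [{'xy': [325.6, 207.0], 'score': 0.51}]
{'time_s': 0.8, 'joint_positions': array([-1.5323,  0.3806,  1.2974,  0.    ,  1.4636, -0.2153]), 'dq': array([ 0.0011,  0.0007, -0.0001, -0.0009,  0.0013,  0.0004]), 'effort': array([ -0.0003, -43.7771, -22.4729,   0.0715,   0.0314,   0.    ]), 'tcp_pos': array([ 0.1381, -0.5324,  0.2388]), 'eef_rot': array([[ 0.968,  0.251,  0.   ],
       [ 0.251, -0.968,  0.   ],
       [ 0.   , -0.   , -1.   ]]), 'ft_force': array([ 0.3274, -0.0402, -0.246 ]), 'ft_torque': array([ 0.0032,  0.0728, -0.0306]), 'width': 1.0016927081185907}
```

View pics/top1.png

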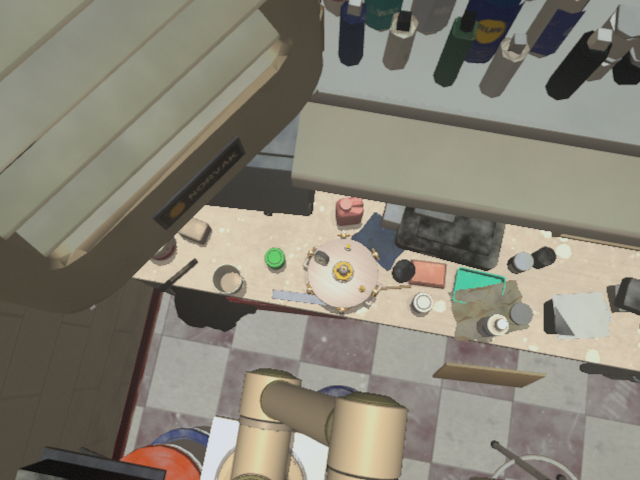

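View pics/side1.png

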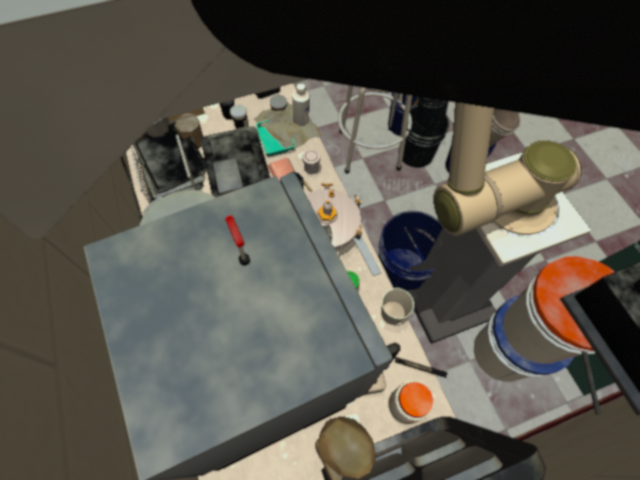

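Run:
```python
import cv2,numpy as np
a=cv2.imread('pics/top1.png');b=cv2.imread('pics/side1.png')
o=[]
for im,(x,y) in((a,(275,257)),(a,(419,302)),(a,(342,268)),(b,(311,158)),(b,(348,282)),(b,(326,212))):
    o.append(cv2.resize(im[y-32:y+32,x-32:x+32],(256,256),interpolation=cv2.INTER_CUBIC))
cv2.imwrite('pics/crops.png',np.vstack([np.hstack(o[:3]),np.hstack(o[3:])]))
```

```text
(no output)
```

View pics/crops.png

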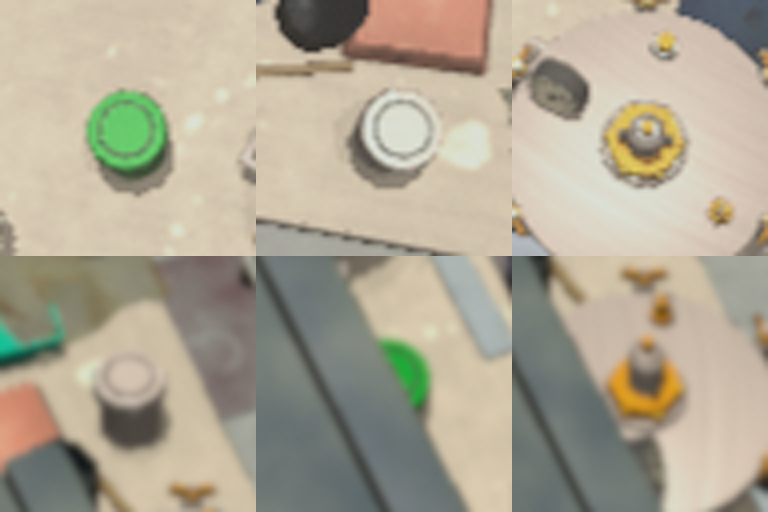

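Candidates: steel cap at top (420,302) / side (311,157), and green cap at top (275,257) / side (350,281). The bare-steel one fits the description. Next I refine its position and the vent's by overlaying the model.

```bash
cat > ov.py <<'E'
from h import *
def ov(files,key,vent,out,S=8):
    o=[]
    for n,f in files:
        for P0,circ in((key,[(0,.0235),(.042,.027),(.062,.027)]),(vent,[(.108,.0235),(.140,.012),(.148,.007)])):
            im=cv2.imread('pics/'+f);c=np.round(proj(n,[P0[0],P0[1],circ[-1][0]])).astype(int);w=22
            cr=cv2.resize(im[c[1]-w:c[1]+w,c[0]-w:c[0]+w],None,fx=S,fy=S,interpolation=cv2.INTER_CUBIC)
            for (z,r),col in zip(circ,((255,0,0),(0,0,255),(0,255,0))):
                p=np.array([(proj(n,[P0[0]+r*np.cos(t),P0[1]+r*np.sin(t),z])-c+w+.5)*S for t in np.linspace(0,6.28,50)])
                cv2.polylines(cr,[p.astype(np.int32)],True,col,1)
            o.append(cr)
    cv2.imwrite('pics/'+out,np.vstack([np.hstack(o[:2]),np.hstack(o[2:])]) if len(o)>2 else np.hstack(o))
E
python3 - <<'E'
from h import *;from ov import ov
np.set_printoptions(precision=4,suppress=True)
print('key top',atz('top',(420.1,301.2),.052),atz('top',(418.5,303.4),0),atz('top',(423.4,302.4),.062))
print('key side',atz('side',(311.2,155.3),.052),atz('side',(310.4,164.4),0))
print('tri',tri((420.1,301.2),(311.2,155.3)))
print('vent',atz('top',(344.9,267.7),.108),atz('side',(328.7,209.7),.108),tri((344.9,267.7),(328.7,209.7)))
ov([('top','top1.png'),('side','side1.png')],atz('top',(422,302),.057),atz('top',(344.9,267.7),.108),'ov1.png')
E
```

```text
key top [ 0.5428 -0.3311  0.052 ] [ 0.543  -0.3357  0.    ] [ 0.5398 -0.3386  0.062 ]
key side [ 0.5386 -0.3449  0.052 ] [ 0.5395 -0.3506  0.    ]
tri [ 0.542  -0.3295  0.0707]
vent [ 0.5865 -0.1172  0.108 ] [ 0.5733 -0.1134  0.108 ] [ 0.58   -0.1133  0.1158]
```

View pics/ov1.png

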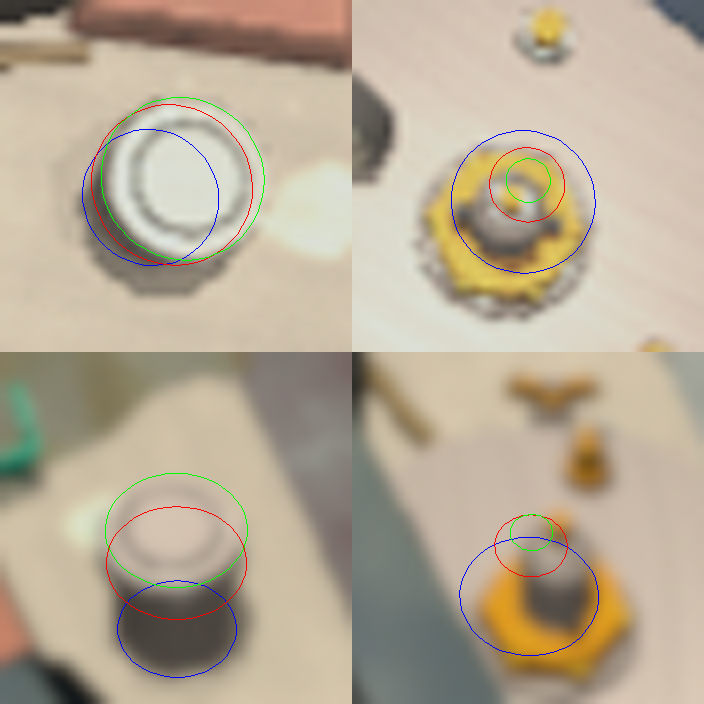

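Run:
```python
from h import *;from ov import ov
np.set_printoptions(precision=4,suppress=True)
K0=atz('top',(422,302),.057);V0=atz('top',(344.9,267.7),.108)
print(K0)
a=proj('top',V0)+[-2.4,2.5];b=proj('side',V0)+[3.4,2.]
print(atz('top',a,.108),atz('side',b,.108),tri(a,b))
V=(atz('top',a,.108)+atz('side',b,.108))/2
K=K0
print(V,K)
ov([('top','top1.png'),('side','side1.png')],K,V,'ov2.png')
```

```text
[ 0.5409 -0.3356  0.057 ]
[ 0.5789 -0.1122  0.108 ] [ 0.5801 -0.1081  0.108 ] [ 0.5793 -0.1118  0.1022]
[ 0.5795 -0.1102  0.108 ] [ 0.5409 -0.3356  0.057 ]
```

View pics/ov2.png

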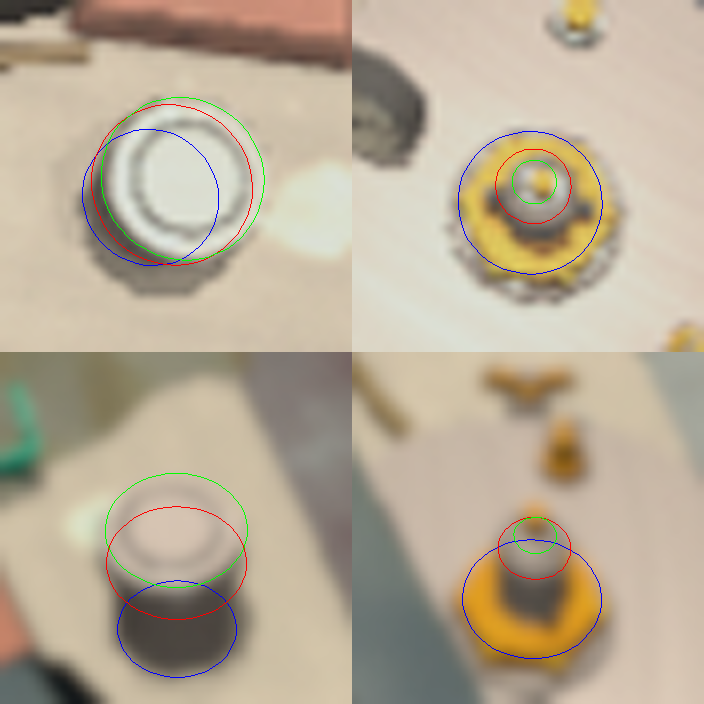

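The overlay fits: the key stands at about (0.5405,-0.336) and the vent at about (0.579,-0.1115). Next, the neighbours' positions and the shifts.

Run:
```python
from h import *
np.set_printoptions(precision=3,suppress=True)
for n,xy,z in(('bar',(427,273),.024),('black',(403,271),.05),('wbottle',(498,323),.168),('greycap',(521,313),.123),('tall2',(521,262),.1),('stick end',(383,289),.02),('shelf',(300,170),.3),('shelf',(480,195),.3),('edge',(427,312),0)): print(n,atz('top',xy,z))
s=status.observe();R=s['eef_rot'];p=s['tcp_pos']
print(R, R.T@(np.array([.5405,-.336,.239])-p)*1000)
im=cv2.imread('pics/top1.png');cv2.imwrite('pics/c3.png',cv2.resize(im[200:350,320:540],None,fx=3.5,fy=3.5,interpolation=cv2.INTER_CUBIC))
```

```text
bar [ 0.627 -0.343  0.024]
black [ 0.616 -0.274  0.05 ]
wbottle [ 0.508 -0.507  0.168]
greycap [ 0.549 -0.575  0.123]
tall2 [ 0.685 -0.569  0.1  ]
stick end [ 0.562 -0.231  0.02 ]
shelf [0.762 0.027 0.3  ]
shelf [ 0.777 -0.393  0.3  ]
edge [ 0.524 -0.362  0.   ]
[[ 0.968  0.251  0.   ]
 [ 0.251 -0.968  0.   ]
 [ 0.    -0.    -1.   ]] [438.821 -89.049  -0.232]
```

View pics/c3.png

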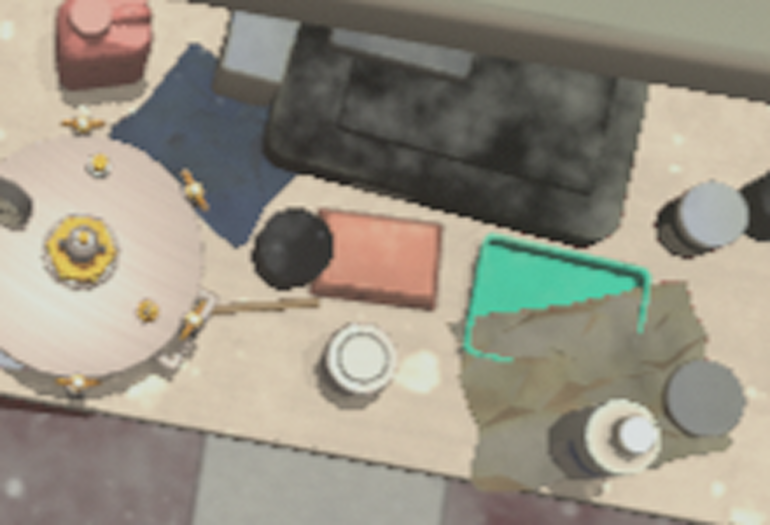

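carry_out:
  steps: [37, -7.5, 0, 0, 0, 0, -1, 74, -15, 0, 0, 0, 0, -1, 111, -22.5, 0, 0, 0, 0, -1, 148, -30, 0, 0, 0, 0, -1, 185, -37.5, 0, 0, 0, 0, -1, 222, -45, 0, 0, 0, 0, -1, 259, -52.5, 0, 0, 0, 0, -1, 296, -60, 0, 0, 0, 0, -1, 333, -67.5, 0, 0, 0, 0, -1, 370, -75, 0, 0, 0, 0, -1, 407, -82.5, 0, 0, 0, 0, -1, 439, -89, 0, 0, 0, 0, -1]
  newtons: 30

```text
time_s: 1.8
tcp_pos: [0.5427, -0.3344, 0.2387]
eef_rot: [[0.968, 0.252, 0.0], [0.252, -0.968, 0.0], [0.0, -0.0, -1.0]]
ft_force: [-0.1, -1.2, -0.0]
width: 0.999
```

Run:
```python
from h import *
np.set_printoptions(precision=4,suppress=True)
snap('side','side2.png');snap('top','top2.png');s=status.observe();print(s['tcp_pos'],s['joint_positions'],s['eef_rot'])
print(s['eef_rot'].T@(np.array([.5405,-.336,.033])-s['tcp_pos'])*1000)
a=cv2.imread('pics/side2.png');b=cv2.imread('pics/top2.png')
cv2.imwrite('pics/c4.png',np.hstack([cv2.resize(a[110:220,250:360],(390,390)),cv2.resize(b[230:350,350:470],(390,390))]))
```

```text
[ 0.544  -0.3333  0.238 ] [-0.7353  0.54    1.0298  0.0009  1.572   0.5768] [[ 0.9667  0.2558  0.0005]
 [ 0.2558 -0.9667  0.0008]
 [ 0.0006 -0.0006 -1.    ]]
[ -4.1726   1.8452 205.0408]
```

View pics/c4.png

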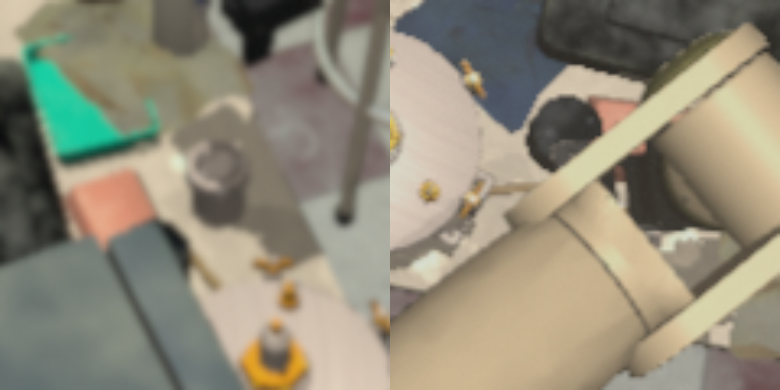

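carry_out:
  steps: [0, 0, 30, 0, 0, 0, -1, 0, 0, 60, 0, 0, 0, -1, 0, 0, 90, 0, 0, 0, -1, 0, 0, 120, 0, 0, 0, -1, 0, 0, 145, 0, 0, 0, -1, 0, 0, 165, 0, 0, 0, -1, 0, 0, 180, 0, 0, 0, -1, 0, 0, 190, 0, 0, 0, -1, 0, 0, 198, 0, 0, 0, -1, 0, 0, 205, 0, 0, 0, -1, 0, 0, 205, 0, 0, 0, -1, 0, 0, 205, 0, 0, 0, -1]

```text
time_s: 2.9
tcp_pos: [0.5408, -0.3362, 0.0342]
eef_rot: [[0.968, 0.251, 0.0], [0.251, -0.968, -0.0], [0.0, 0.0, -1.0]]
ft_force: [0.0, -0.3, 0.9]
width: 0.999
```

Run:
```python
from h import *
np.set_printoptions(precision=4,suppress=True)
snap('side','side3.png');s=status.observe();print(s['tcp_pos'],s['joint_positions'],s['eef_rot'],s['ft_force'])
a=cv2.imread('pics/side3.png')
cv2.imwrite('pics/c5.png',cv2.resize(a[90:220,240:390],None,fx=4,fy=4))
```

```text
[ 0.5409 -0.3363  0.0345] [-0.7417  0.7257  1.3024 -0.      1.1122  0.5753] [[ 0.968   0.2511  0.0009]
 [ 0.2511 -0.968  -0.0009]
 [ 0.0006  0.0011 -1.    ]] [-0.2638 -0.7302  1.4298]
```

View pics/c5.png

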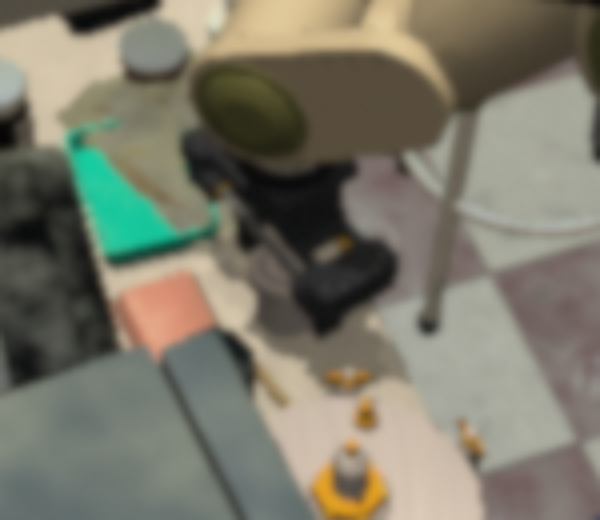

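carry_out:
  steps: [0, 0, 0, 0, 0, 0, 0, 0, 0, 0, 0, 0, 0, 0.4, 0, 0, 0, 0, 0, 0, 1, 0, 0, 0, 0, 0, 0, 1, 0, 0, 0, 0, 0, 0, 1, 0, 0, 0, 0, 0, 0, 1, 0, 0, 0, 0, 0, 0, 1, 0, 0, 0, 0, 0, 0, 1, 0, 0, 0, 0, 0, 0, 1, 0, 0, 0, 0, 0, 0, 1]
  newtons: 40

```text
time_s: 3.78
tcp_pos: [0.5409, -0.3364, 0.034]
eef_rot: [[0.968, 0.251, 0.001], [0.251, -0.968, -0.001], [0.0, 0.001, -1.0]]
ft_force: [1.3, -2.4, 1.2]
width: 0.598
```

carry_out:
  steps: [0, 0, -8, 0, 0, 0, 1, 0, 0, -25, 0, 0, 0, 1, 0, 0, -50, 0, 0, 0, 1, 0, 0, -80, 0, 0, 0, 1, 0, 0, -110, 0, 0, 0, 1, 0, 0, -140, 0, 0, 0, 1, 0, 0, -165, 0, 0, 0, 1, 0, 0, -180, 0, 0, 0, 1, 0, 0, -190, 0, 0, 0, 1, 0, 0, -190, 0, 0, 0, 1, 0, 0, -190, 0, 0, 0, 1]

```text
time_s: 4.7
tcp_pos: [0.5404, -0.3356, 0.2229]
eef_rot: [[0.968, 0.251, -0.001], [0.251, -0.968, 0.001], [-0.001, -0.001, -1.0]]
ft_force: [0.5, 0.0, -2.2]
width: 0.595
```

Run:
```python
from h import *
np.set_printoptions(precision=4,suppress=True)
snap('side','side4.png');s=status.observe();print(s['tcp_pos'],s['joint_positions'],s['eef_rot'],s['ft_force'],s['width'])
print(s['eef_rot'].T@(np.array([.579,-.1115,s['tcp_pos'][2]])-s['tcp_pos'])*1000)
a=cv2.imread('pics/side4.png')
cv2.imwrite('pics/c6.png',cv2.resize(a[60:220,240,None] if 0 else a[60:220,240:440],None,fx=4,fy=3.7))
```

```text
[ 0.5403 -0.3355  0.2222] [-0.7416  0.5467  1.0631  0.0001  1.5348  0.5753] [[ 0.9679  0.2512 -0.0021]
 [ 0.2512 -0.9679  0.0021]
 [-0.0015 -0.0026 -1.    ]] [-0.0351 -0.2985 -2.2588] 0.5975962163895909
[  93.761  -207.1077    0.3882]
```

View pics/c6.png

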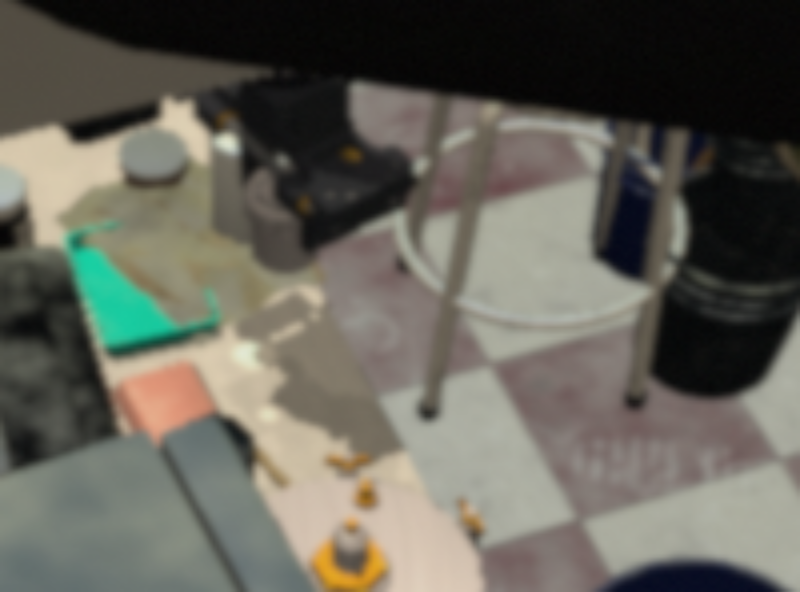

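carry_out:
  steps: [8, -18, 0, 0, 0, 0, 1, 18, -40, 0, 0, 0, 0, 1, 30, -66, 0, 0, 0, 0, 1, 42, -92, 0, 0, 0, 0, 1, 54, -118, 0, 0, 0, 0, 1, 66, -145, 0, 0, 0, 0, 1, 77, -170, 0, 0, 0, 0, 1, 86, -190, 0, 0, 0, 0, 1, 92, -202, 0, 0, 0, 0, 1, 94, -207, 0, 0, 0, 0, 1, 94, -207, 0, 0, 0, 0, 1, 94, -207, 0, 0, 0, 0, 1]

```text
time_s: 5.75
tcp_pos: [0.5796, -0.1128, 0.2232]
eef_rot: [[0.968, 0.251, -0.001], [0.251, -0.968, -0.0], [-0.001, -0.0, -1.0]]
ft_force: [0.2, -0.1, -2.1]
width: 0.602
```

```bash
cat > look.py <<'E'
from h import *
import sys
np.set_printoptions(precision=4,suppress=True)
def look(f,dx=0,V=(.579,-.1115)):
    snap('side',f);s=status.observe();print(s['tcp_pos'],s['joint_positions'],s['ft_force'],s['ft_torque'],s['width'])
    R=s['eef_rot'];print(R[:,2],R[:2,0])
    G=s['tcp_pos']-R[:,2]*0; up=-R[:,2]
    m=G-.033*up
    a=cv2.imread('pics/'+f);S=8;x0,y0=270,120
    c=cv2.resize(a[y0:y0+75,x0:x0+100],None,fx=S,fy=S,interpolation=cv2.INTER_CUBIC)
    def circ(P,r,col):
        p=np.array([(proj('side',[P[0]+r*np.cos(t),P[1]+r*np.sin(t),P[2]])-[x0,y0]+.5)*S for t in np.linspace(0,6.28,50)])
        cv2.polylines(c,[p.astype(np.int32)],True,col,1)
    for h,r,col in((0,.0235,(255,0,0)),(.042,.027,(0,0,255)),(.062,.027,(0,255,0))): circ(m+h*up,r,col)
    circ([V[0],V[1],.108],.0235,(255,255,0)); circ([V[0],V[1],.148],.007,(255,0,255))
    cv2.imwrite('pics/z'+f,c)
look(sys.argv[1])
E
python3 look.py side5.png
```

```text
[ 0.5796 -0.1131  0.2234] [-0.3929  0.4631  1.2067 -0.0003  1.4723  0.9251] [ 0.1518 -0.1752 -2.528 ] [-0.0017 -0.0115 -0.019 ] 0.5998411659752582
[-0.0006 -0.0001 -1.    ] [0.9682 0.2501]
```

View pics/zside5.png

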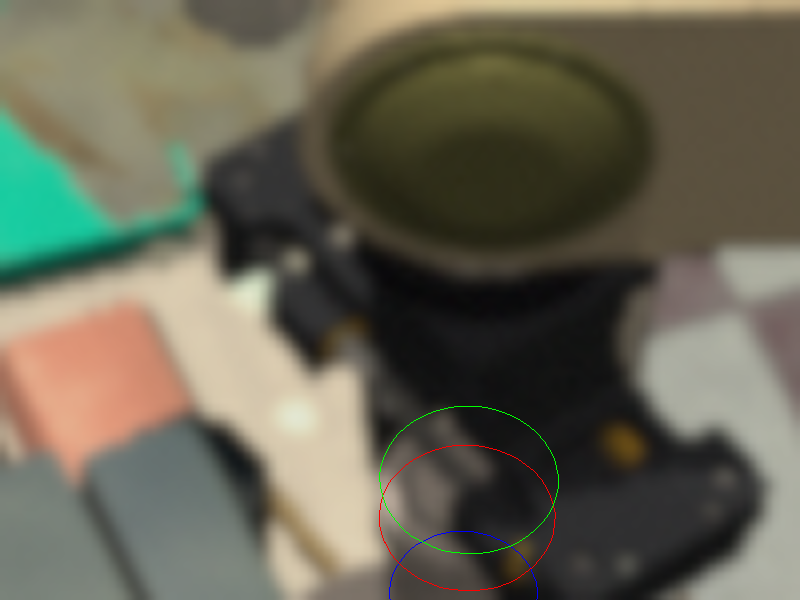

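```bash
sed -i 's/x0,y0=270,120/x0,y0=275,165/' look.py; python3 look.py side6.png
```

```text
[ 0.5796 -0.1132  0.2235] [-0.3931  0.463   1.2066 -0.0003  1.4723  0.9253] [ 0.5525 -0.6512 -2.0209] [-0.0227  0.0152  0.0305] 0.5984787343699278
[-0.0004 -0.0001 -1.    ] [0.9683 0.2498]
```

View pics/zside6.png

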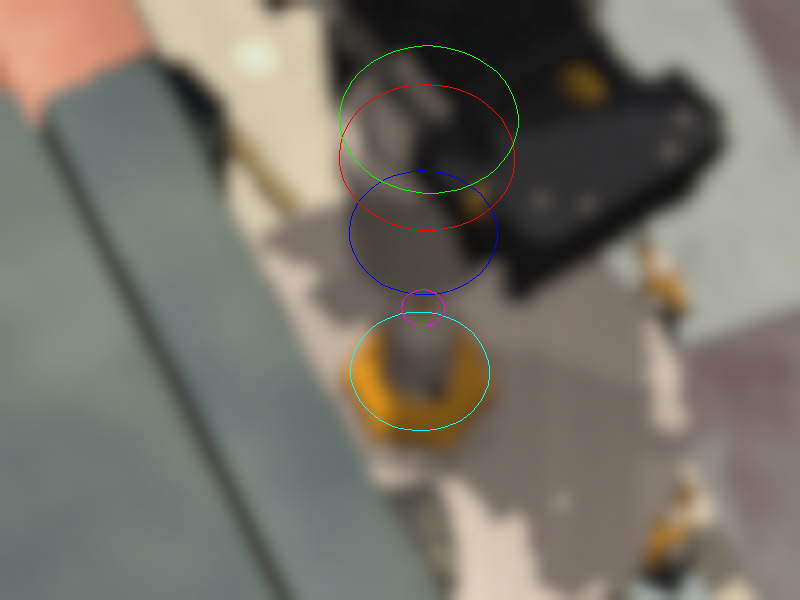

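carry_out:
  steps: [0, -1, 8, 0, 0, 0, 1, 0, -1, 18, 0, 0, 0, 1, 0, -1, 26, 0, 0, 0, 1, 0, -1, 32, 0, 0, 0, 1, 0, -1, 38, 0, 0, 0, 1, 0, -1, 43, 0, 0, 0, 1, 0, -1, 47, 0, 0, 0, 1, 0, -1, 50, 0, 0, 0, 1, 0, -1, 50, 0, 0, 0, 1]

```text
time_s: 6.6
tcp_pos: [0.5793, -0.111, 0.1731]
eef_rot: [[0.968, 0.251, -0.001], [0.251, -0.968, 0.0], [-0.001, -0.001, -1.0]]
ft_force: [-0.2, 0.6, -1.9]
width: 0.598
```

```bash
python3 look.py side7.png
```

```text
[ 0.5794 -0.111   0.1736] [-0.3898  0.502   1.2893  0.      1.3505  0.9271] [ 0.1853 -0.4328 -1.2841] [ 0.0668  0.0653 -0.0278] 0.5966289646080394
[-0.0002  0.0001 -1.    ] [0.968  0.2511]
```

View pics/zside7.png

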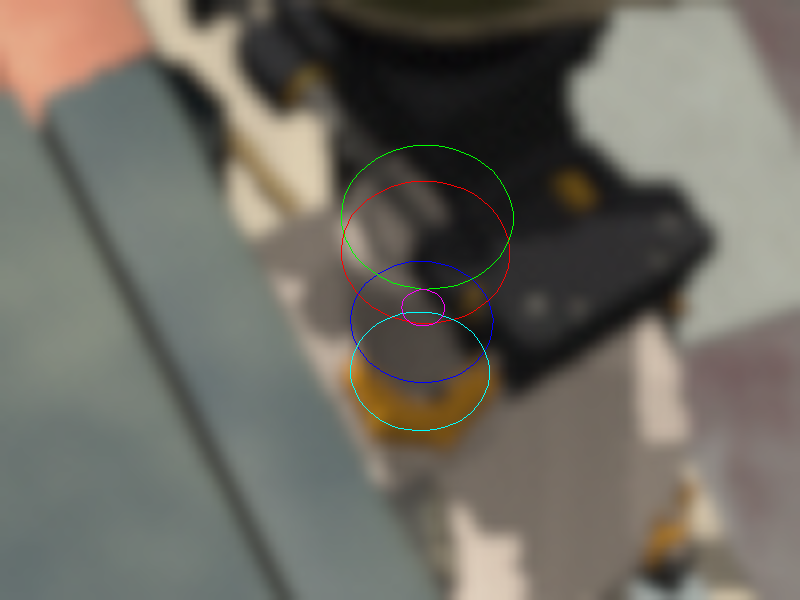

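carry_out:
  steps: [0, 0, 4, 0, 0, 0, 1, 0, 0, 8, 0, 0, 0, 1, 0, 0, 11, 0, 0, 0, 1, 0, 0, 13, 0, 0, 0, 1, 0, 0, 15, 0, 0, 0, 1, 0, 0, 16, 0, 0, 0, 1, 0, 0, 16, 0, 0, 0, 1, 0, 0, 16, 0, 0, 0, 1]

```text
time_s: 7.32
tcp_pos: [0.5794, -0.1111, 0.1578]
eef_rot: [[0.968, 0.251, -0.0], [0.251, -0.968, -0.0], [-0.0, 0.0, -1.0]]
ft_force: [-0.9, -1.1, -2.3]
width: 0.6
```

```bash
python3 look.py side8.png
```

```text
[ 0.5795 -0.1111  0.1578] [-0.3898  0.5167  1.3124 -0.      1.3125  0.9272] [-0.3316 -0.4916 -2.6913] [-0.0394  0.0317  0.0164] 0.5994983506649778
[ 0.0001 -0.0001 -1.    ] [0.968  0.2511]
```

carry_out:
  steps: [0, 0, 1, 0, 0, 0, 1, 0, 0, 2, 0, 0, 0, 1, 0, 0, 3, 0, 0, 0, 1, 0, 0, 3, 0, 0, 0, 1, 0, 0, 3, 0, 0, 0, 1]

```text
time_s: 7.78
tcp_pos: [0.5795, -0.1111, 0.1549]
eef_rot: [[0.968, 0.251, 0.0], [0.251, -0.968, -0.0], [0.0, 0.0, -1.0]]
ft_force: [0.0, -1.1, -1.6]
width: 0.595
```

carry_out:
  steps: [0, 0, 0.5, 0, 0, 0, 1, 0, 0, 1, 0, 0, 0, 1, 0, 0, 1.5, 0, 0, 0, 1, 0, 0, 1.5, 0, 0, 0, 1]

```text
time_s: 8.12
tcp_pos: [0.5799, -0.111, 0.1545]
eef_rot: [[0.968, 0.251, 0.002], [0.251, -0.968, -0.001], [0.002, 0.001, -1.0]]
ft_force: [-1.1, 1.0, 6.7]
width: 0.6
```

carry_out:
  steps: [0, 0, 0.5, 0, 0, -0.03, 1, 0, 0, 0.5, 0, 0, -0.06, 1, 0, 0, 0.5, 0, 0, -0.09, 1, 0, 0, 0.5, 0, 0, -0.12, 1, 0, 0, 0.5, 0, 0, -0.15, 1, 0, 0, 0.5, 0, 0, -0.18, 1, 0, 0, 0.5, 0, 0, -0.21, 1, 0, 0, 0.5, 0, 0, -0.24, 1, 0, 0, 0.5, 0, 0, -0.24, 1]

```text
time_s: 8.87
tcp_pos: [0.5803, -0.1114, 0.1544]
eef_rot: [[0.88, 0.475, 0.004], [0.475, -0.88, -0.001], [0.002, 0.003, -1.0]]
ft_force: [-0.5, 0.0, 8.5]
width: 0.599
```

```bash
python3 look.py side9.png
```

```text
[ 0.5803 -0.1114  0.1544] [-0.3898  0.5199  1.3174  0.      1.3005  0.6868] [ 0.1539  1.314  10.2268] [ 0.0717  0.0824 -0.0039] 0.5984930923186308
[ 0.0036 -0.0014 -1.    ] [0.8803 0.4743]
```

carry_out:
  steps: [0, 0, 0, 0, 0, -0.03, 1, 0, 0, 0, 0, 0, -0.06, 1, 0, 0, 0, 0, 0, -0.09, 1, 0, 0, 0, 0, 0, -0.12, 1, 0, 0, 0, 0, 0, -0.15, 1, 0, 0, 0, 0, 0, -0.18, 1, 0, 0, 0, 0, 0, -0.21, 1, 0, 0, 0, 0, 0, -0.24, 1, 0, 0, 0, 0, 0, -0.27, 1, 0, 0, 0, 0, 0, -0.27, 1]

```text
time_s: 9.75
tcp_pos: [0.5803, -0.1115, 0.1544]
eef_rot: [[0.721, 0.693, 0.004], [0.693, -0.721, -0.002], [0.002, 0.004, -1.0]]
ft_force: [0.8, -0.5, 8.9]
width: 0.6
```

carry_out:
  steps: [0, 0, 0, 0, 0, -0.03, 1, 0, 0, 0, 0, 0, -0.06, 1, 0, 0, 0, 0, 0, -0.09, 1, 0, 0, 0, 0, 0, -0.12, 1, 0, 0, 0, 0, 0, -0.15, 1, 0, 0, 0, 0, 0, -0.18, 1, 0, 0, 0, 0, 0, -0.18, 1]

```text
time_s: 10.33
tcp_pos: [0.5803, -0.1114, 0.1544]
eef_rot: [[0.585, 0.811, 0.004], [0.811, -0.585, -0.001], [0.001, 0.004, -1.0]]
ft_force: [-0.3, 0.3, 9.6]
width: 0.602
```

carry_out:
  steps: [0, 0, 0, 0, 0, -0.03, 1, 0, 0, 0, 0, 0, -0.06, 1, 0, 0, 0, 0, 0, -0.09, 1, 0, 0, 0, 0, 0, -0.12, 1, 0, 0, 0, 0, 0, -0.15, 1, 0, 0, 0, 0, 0, -0.18, 1, 0, 0, 0, 0, 0, -0.21, 1, 0, 0, 0, 0, 0, -0.24, 1, 0, 0, 0, 0, 0, -0.24, 1]

```text
time_s: 11.08
tcp_pos: [0.5802, -0.1114, 0.1544]
eef_rot: [[0.376, 0.927, 0.003], [0.927, -0.376, -0.001], [0.0, 0.004, -1.0]]
ft_force: [-1.2, 0.9, 9.4]
width: 0.6
```

```bash
python3 look.py side10.png
```

```text
[ 0.5802 -0.1114  0.1544] [-0.3898  0.5199  1.3174  0.      1.3006 -0.0032] [-0.8837 -0.034   9.9094] [-0.0241  0.0243  0.0137] 0.5942985015168193
[ 0.0035 -0.0014 -1.    ] [0.3771 0.9262]
```

View pics/zside10.png

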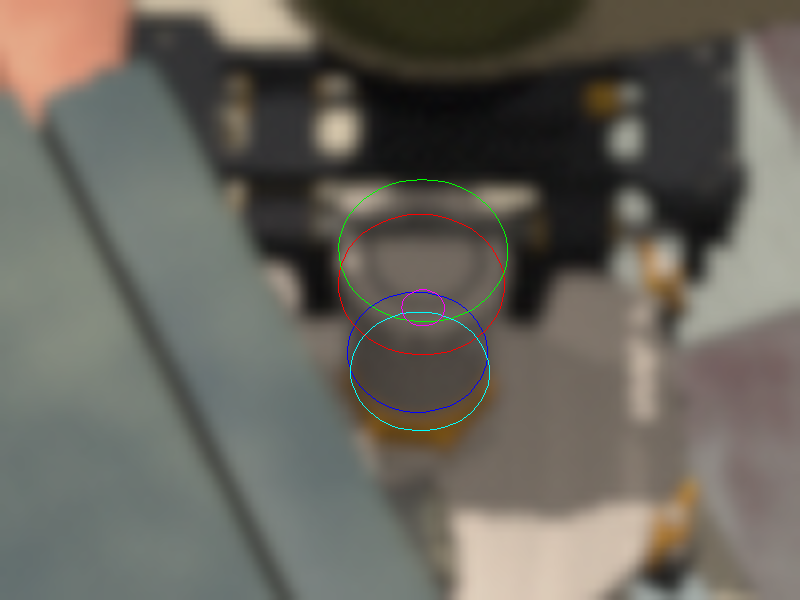

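The picture shows the key standing on the pin: its mouth rim is at about (418,410) in the enlarged crop, with gold seat still visible below. No drop after about 53°, so I keep turning.

carry_out:
  steps: [0, 0, 0, 0, 0, -0.03, 1, 0, 0, 0, 0, 0, -0.06, 1, 0, 0, 0, 0, 0, -0.09, 1, 0, 0, 0, 0, 0, -0.12, 1, 0, 0, 0, 0, 0, -0.15, 1, 0, 0, 0, 0, 0, -0.18, 1, 0, 0, 0, 0, 0, -0.21, 1, 0, 0, 0, 0, 0, -0.24, 1, 0, 0, 0, 0, 0, -0.24, 1]

```text
time_s: 11.88
tcp_pos: [0.5797, -0.1115, 0.1535]
eef_rot: [[0.145, 0.989, 0.001], [0.989, -0.145, -0.001], [-0.001, 0.001, -1.0]]
ft_force: [-0.9, -1.4, 4.2]
width: 0.599
```

carry_out:
  steps: [0, 0, 0, 0, 0, -0.03, 1, 0, 0, 0, 0, 0, -0.06, 1, 0, 0, 0, 0, 0, -0.09, 1, 0, 0, 0, 0, 0, -0.12, 1, 0, 0, 0, 0, 0, -0.15, 1, 0, 0, 0, 0, 0, -0.18, 1, 0, 0, 0, 0, 0, -0.18, 1]

```text
time_s: 12.47
tcp_pos: [0.5791, -0.1111, 0.1522]
eef_rot: [[-0.033, 0.999, -0.001], [0.999, 0.033, 0.0], [0.0, -0.001, -1.0]]
ft_force: [-0.7, -1.4, -3.1]
width: 0.599
```

The z has dropped and the load is gone, so the keyways look to be over the pin. I check the torque before pushing.

```bash
python3 look.py side11.png
```

```text
[ 0.5791 -0.1111  0.1522] [-0.39    0.5222  1.3202 -0.0004  1.3003 -0.4216] [-0.0092 -1.2263 -2.6427] [-0.3376  0.1299 -0.0153] 0.5992709539117816
[-0.0012  0.0001 -1.    ] [-0.0316  0.9995]
```

carry_out:
  steps: [0, 0, 1, 0, 0, 0, 1, 0, 0, 2, 0, 0, 0, 1, 0, 0, 3, 0, 0, 0, 1, 0, 0, 3, 0, 0, 0, 1, 0, 0, 3, 0, 0, 0, 1]

```text
time_s: 12.93
tcp_pos: [0.5794, -0.1111, 0.15]
eef_rot: [[-0.033, 0.999, 0.0], [0.999, 0.033, -0.0], [-0.0, 0.0, -1.0]]
ft_force: [-3.4, -1.6, 3.7]
width: 0.602
```

```bash
python3 look.py side12.png
```

```text
[ 0.5794 -0.1111  0.15  ] [-0.3899  0.5242  1.3236 -0.0001  1.2935 -0.4227] [-2.8599 -1.8193  4.011 ] [-0.2896  0.3355 -0.0117] 0.5988086728197133
[ 0.0002 -0.0002 -1.    ] [-0.0328  0.9995]
```

carry_out:
  steps: [0, 0, 1, 0, 0, 0, 1, 0, 0, 2, 0, 0, 0, 1, 0, 0, 3, 0, 0, 0, 1, 0, 0, 4, 0, 0, 0, 1, 0, 0, 5, 0, 0, 0, 1, 0, 0, 6, 0, 0, 0, 1, 0, 0, 6, 0, 0, 0, 1]

```text
time_s: 13.57
tcp_pos: [0.5795, -0.1111, 0.1438]
eef_rot: [[-0.033, 0.999, 0.0], [0.999, 0.033, -0.0], [-0.0, 0.0, -1.0]]
ft_force: [-2.7, -1.0, 6.3]
width: 0.6
```

```bash
python3 look.py side13.png
```

```text
[ 0.5795 -0.1111  0.1439] [-0.3899  0.5305  1.3317 -0.0002  1.2791 -0.4228] [-3.8398 -1.31    5.7206] [-0.3056  0.4647 -0.0051] 0.5966785781743376
[ 0.0002 -0.0002 -1.    ] [-0.0329  0.9995]
```

carry_out:
  steps: [0, 0, 1, 0, 0, 0, 1, 0, 0, 2, 0, 0, 0, 1, 0, 0, 3, 0, 0, 0, 1, 0, 0, 3, 0, 0, 0, 1, 0, 0, 3, 0, 0, 0, 1]

```text
time_s: 14.03
tcp_pos: [0.5796, -0.1114, 0.1422]
eef_rot: [[-0.033, 0.999, 0.001], [0.999, 0.033, -0.001], [-0.001, 0.001, -1.0]]
ft_force: [-5.7, -1.6, 14.4]
width: 0.598
```

```bash
python3 look.py side14.png
```

```text
[ 0.5796 -0.1114  0.1422] [-0.39    0.5318  1.3345 -0.0007  1.2733 -0.4229] [-5.9762 -1.7933 14.3655] [-0.2965  1.0208  0.0175] 0.5994024886006762
[ 0.0015 -0.0013 -1.    ] [-0.0331  0.9995]
```

View pics/zside14.png

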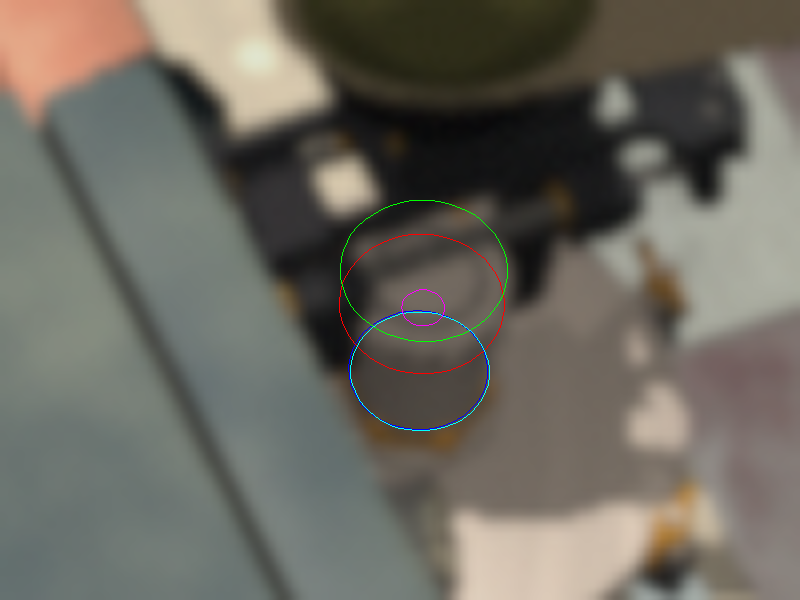

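carry_out:
  steps: [0, -0.5, 0, 0, 0, 0, 1, 0, -1, 0, 0, 0, 0, 1, 0, -1, 0.5, 0, 0, 0, 1, 0, -1, 1, 0, 0, 0, 1, 0, -1, 1, 0, 0, 0, 1]

```text
time_s: 14.5
tcp_pos: [0.5795, -0.1116, 0.1421]
eef_rot: [[-0.033, 0.999, 0.004], [0.999, 0.033, -0.002], [-0.002, 0.004, -1.0]]
ft_force: [-4.4, -0.9, 18.1]
width: 0.599
```

```bash
python3 look.py side15.png
```

```text
[ 0.5795 -0.1116  0.1421] [-0.3906  0.5306  1.3372 -0.0002  1.2689 -0.4236] [-3.5486 -1.4226 17.9778] [-0.2344  0.6619  0.0469] 0.5987525665942697
[ 0.0045 -0.002  -1.    ] [-0.0331  0.9995]
```

carry_out:
  steps: [0, -0.4, 0.5, 0, 0, 0, 1, 0, -0.4, 1, 0, 0, 0, 1, 0, -0.4, 1, 0, 0, 0, 1, 0, -0.4, 1, 0, 0, 0, 1, 0, -0.4, 1, 0, 0, 0, 1, 0, -0.4, 1, 0, 0, 0, 1]
  newtons: 50

```text
time_s: 15.05
tcp_pos: [0.5795, -0.1119, 0.142]
eef_rot: [[-0.033, 0.999, 0.006], [0.999, 0.033, -0.003], [-0.003, 0.006, -1.0]]
ft_force: [-4.8, -0.9, 22.6]
width: 0.598
```

```bash
python3 look.py side16.png
python3 - <<'E'
from h import *
b=snap('top','top16.png')
a=cv2.imread('pics/top1.png');b=cv2.imread('pics/top16.png')
cv2.imwrite('pics/c16.png',np.vstack([a[180:360,130:560],b[180:360,130:560]]))
E
```

```text
[ 0.5795 -0.1118  0.142 ] [-0.3909  0.5301  1.3385 -0.0004  1.2661 -0.424 ] [-5.1562 -1.348  23.3595] [-0.2515  0.8427  0.0782] 0.5936844746032282
[ 0.0062 -0.0029 -1.    ] [-0.0332  0.9994]
```

View pics/zside16.png

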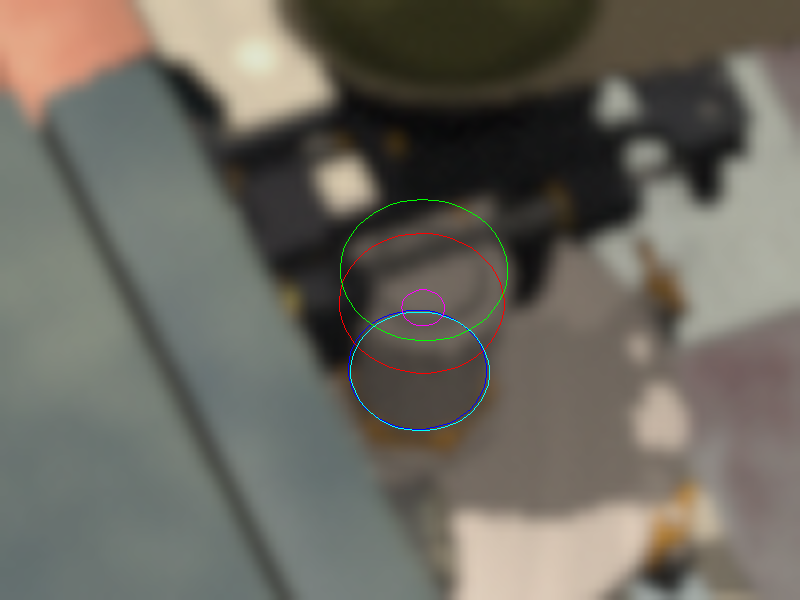

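View pics/c16.png

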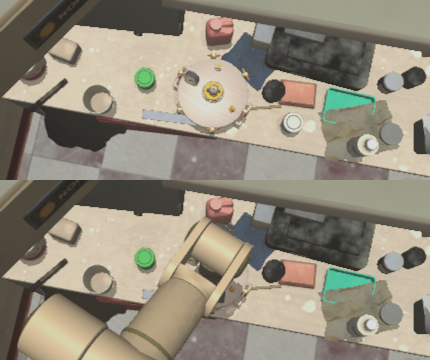

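The key bottoms hard: about 5 N more push moved it only 0.1 mm. Its mouth overlays the seat in the picture, and the bystanders look unmoved. Handing in.

```bash
python3 -c "
from cell import job;print(job.finish_job())"
```

```text
the job is handed in; nothing more can be done
None
```

The bleed key is down on its seat over the vent, and the gripper is still gripping it and pushing down. I handed the job in at about 15 s, and no verdict was reported.

I picked the bare-steel key rather than the green look-alike, set it over the spindle and turned it about 77°. The drop began within the last 25° or so of that turn. I then pushed it down against the valve spring.

**Last checks**
- **Seated:** the tool sank 12.4 mm from where the key rested on the pin, against 13 mm nominal, then stopped hard. Extra push, up to about 23 N in all, moved it only about 0.1 mm.
- **Position and tilt:** the key's mouth overlays the seat in the side picture. The tool is within about 1 mm of my estimate of the vent axis and tilted under 0.01 rad.
- **Grip:** the grip is set to 50 N, with the opening steady at the width of the key's head.
- **Bystanders:** those visible in the before and after top pictures look unmoved. The arm hides part of the later one.

**What did not agree or was not measured**
- The drop is 0.6 mm short of nominal. That is within the limits, and may be slight bending or slip in the grip.
- A sideways load of about 5 N remained; shifting the tool about 1.4 mm did not clear it.
- I could not read the stem travel directly; it is inferred from how far the key dropped.

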